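Hover the cover plate over the specimen clamp

TASK

Of the three aluminium cover plates, pick up by its handle the one whose four holes match the threaded holes of the specimen clamping base, and hold it level and still about 10 mm above the base's top face, squared up so that every threaded hole shows whole through the plate's hole above it, ready for me to start the screws. Never let the plate touch the base, since that would scratch the polished specimen, and leave the other plates and everything else where they lie. Finish while still holding the plate there: do not set it down or let go.

Things in the scene. Friction and masses are not known exactly. Their poses are not given: they have to be found in the camera images.
- clamp_base: the clamping base: an aluminium block 84 x 64 mm (x by y), top face flat and 40 mm above the worktop, on a dark steel foot 90 x 70 mm; fixed to the worktop. A mounted specimen sits in a round pocket in its top, just below the top face. Origin: centre of the underside; x along its long side, z up.
- plate_mid: an aluminium cover plate lying flat, 84 x 64 mm (x by y), 6 mm thick, with a 14 mm through hole near each corner (centres at x = +-30, y = +-20 mm) and a bridge handle on its middle. Of the three plates, the one that fits: its outline and its hole spacing equal the clamping base's. Origin: centre of its underside; z up.
- plate_mid_handle (a point): middle of the fitting plate's handle bar, 30 mm above the plate's underside. The black plastic bar is 46 mm long (plate's x), 14 mm wide (y) and 16 mm high (22 to 38 mm above the underside), on two steel posts 10 mm across at x = +-16 mm; pinch it across its 14 mm. The other plates' handles are the same. The plate weighs 100 to 200 g.
- plate_small: an aluminium cover plate lying flat, 70 x 52 mm (x by y), 6 mm thick, with a 14 mm through hole near each corner (centres at x = +-23, y = +-14 mm) and a bridge handle on its middle. A look-alike that is too small for the base; same handle and thickness. Origin: centre of its underside; z up.
- plate_large: an aluminium cover plate lying flat, 98 x 76 mm (x by y), 6 mm thick, with a 14 mm through hole near each corner (centres at x = +-37, y = +-26 mm) and a bridge handle on its middle. A look-alike that is too large for the base; same handle and thickness. Origin: centre of its underside; z up.
- specimen: a bystander: black round mounted specimen, 30 mm across and 16 mm high, loose on the worktop; origin at the centre of its underside.
- usb: a bystander: orange memory stick, 56 x 18 x 9 mm, loose on the worktop; origin at the centre of its underside.
- stereo_microscope: fixed equipment beside the work: a stereo microscope 0.40 m high. From its origin (middle, at worktop height) its flat stand, 25 mm thick, reaches 0.14 m to either side and 0.11 m towards the robot; its head and eyepieces, 0.28 to 0.40 m up, reach 0.17 m towards the robot and 0.08 m to either side. Cross above it or well in front of it.
- wash_bottle: fixed bystander: squeeze bottle, 0.19 m high and about 0.1 m wide, standing at the far left of the work; origin at the centre of its underside.
- base_thread0 (a point): mouth of a 6 mm threaded hole in the base's top face, at the base's +x, +y corner (30 mm and 20 mm from the middle)
- plate_mid_hole0 (a point): centre, at the underside, of the fitting plate's 14 mm hole at its +x, +y corner
- base_thread2 (a point): mouth of a 6 mm threaded hole in the base's top face, at the base's -x, -y corner (30 mm and 20 mm from the middle)
- plate_mid_hole2 (a point): centre, at the underside, of the fitting plate's 14 mm hole at its -x, -y corner

How it is judged:
By the outcome, as a careful person would: the job done as asked, in the order asked, and still so for the second after the job is handed in, while the arm keeps its last pose, push and grip.
It also fails if it takes over 46 s, if anything falls off the work surface, if the arm or the gripper's body presses on something with over 40 N, if the wrist force passes 120 N, or if a joint passes its speed limit or range.

ROBOT

A 6-joint arm with a two-finger parallel gripper is mounted at the origin on a cart in front of the work surface, level with it; the furniture and walls round the work are solid. World frame = base frame: x ahead of the robot, y to its left, z up, the work surface at z = 0. Lengths are in mm, angles in rad, forces in N, time in s.
With the tool pointing down it reaches from about 350 to 875 mm from the base axis. Payload 4.2 kg.
Tool frame: the origin (TCP) lies midway between the tips of the shut fingers; the grasp point (between the pads) lies 19 mm behind it (arm.tcp_to_grasp is the distance from the TCP to the grasp point, in mm); z points along the fingers, y is the line along which they close (so a half turn about z gives the same grasp; the last joint's range is limited). The gripper opens to 85 mm and grips with 20 to 120 N. Pads are 22 mm wide; open, the fingers measure 114 mm over their backs; the gripper's body (76 mm by 85 mm) begins 54 mm behind the grasp point. The pads swing forward as they close: fully open they stand 13 mm farther back than shut.
Start: joints at [-1.05, 0.385, 0.008, 0, -1.194, -0.259], TCP at [161.779, -603.678, 231.312] pointing down, gripper open.
Joint ranges: [-3.14, 3.14], [-1.21, 2.06], [-1.07, 1.41], [-3.16, 2.05], [-2.99, -0.16], [-3.1, 3.1]. Speed limits (rad/s): [2.79, 2.79, 3.14, 3.14, 3.14, 3.14].

INTERFACE

Orientations are given as a unit quaternion [x, y, z, w].
In Python, from bench import arm, imaging, job, models gives the robot as it stands.
- The arm moves only by the tool arm_command, never from a script. Its argument "rows" is a list of rows, each an object with "grip": the opening, from 0 (shut) to 1 (fully open); "linear": the shift along the tool's x, y, z in mm, a list of three; "rot": the turn, a rotation vector about the tool's x, y, z in rad, a list of three. In form: [{"grip": grip, "linear": [tx, ty, tz], "rot": [rx, ry, rz]}, ...]. A call has 1 to 10 rows; each row is the pose to reach, as a shift and turn from the pose commanded when the call began, along the tool's axes at that moment; what a row does not reach only later rows make up. A row lasts 1/8 s, in which the tool goes at most 62.5 mm and 10.7 degrees, less where a joint would pass 70% of its speed; a pose out of reach is approached as far as the arm can. A call with a gripper value outside its range is refused whole. The fingers move at their own pace and stop on an object; the grip force is fixed at half the most. Time passes only in rows, so rows that repeat a pose let the fingers close. It gives the time, the measured TCP pose, the force, the opening and the grip force at its end, in the units of the state.
- arm.read_state(): the state, without advancing time (a new reading comes with each control period).
- imaging.get_image(name): name is "scene" or "side" or "wrist"; returns a dict with "frame" (480x640x3 uint8, red, green, blue), "fx", "fy", "cx", "cy" (pixels), "extrinsics" (4x4, takes a point from world to camera coordinates); the wrist camera has in their place "T_tool_cam" (4x4, takes a point from camera to tool coordinates, whose origin is the TCP and whose axes are the flange's). Camera axes: x right, y down, z forward; pixel columns grow to the right and rows downward; lengths in mm; the calibration is good to about 2 mm. A picture is of the moment at which its call begins: read the wrist's pose just before it. There is no depth.
- job.job_done(): hands the job in; it is judged then, once.
Trained networks look in a picture, given as the dict that the camera call returned (one of the last four; its "shot" number tells which), for a name from the list of things; names that differ only in an ending like _2 or _b are one class to them, and where a whole thing is asked for, a point or a joint stands for the part that bears it (a point fixed in the world has none). Each returns a list of dicts, best first, with "score" (0 to 1); they miss things now and then, are a little off and sometimes report something else, mostly with a low value. They report only what shows in the picture. A call takes as long as a camera call.
- models.spot_in(picture, query): "rect" ([left, top, right, bottom] in pixels, round what is visible of it).
- models.tip_of(picture, query): "pixel" ([column, row] in pixels: a listed point, or the origin of a listed thing).
The state is a dict: "clock": time; "joints": joint angles; "joint_vel": joint speeds; "joint_efforts": joint torques, N m; "position": TCP position; "ee_rot": TCP orientation; "contact_force": force on the tool from outside, world axes, zero at the start; "wrist_torque": the same for the moment, N m; "gripper_width": finger opening in mm; "grasp_force": force on a finger pad.
Only numpy, scipy, OpenCV 4.12 (cv2) and the standard library are available. Lean on these libraries where they do the work, as an engineer would, in place of code of your own. Each camera call takes 0.05 s, during which the arm holds its last target. There are 200 camera calls.

## Working session

There is one attempt and no reset: what is moved stays moved. The work goes in short steps, Python scripts to look and compute and a tool call to move; the robot and the scene stay as the last step left them, time stands still between calls to the robot, and variables do not carry over. Pictures are saved under pics/ and viewed, at most 10 in all, crops included, and the job is handed in when it is done.

Besides the shell and the picture viewer there is one more tool, called after ">>>" as a command line: name --argument value ..., lists and objects as JSON in quotes. arm_command: Moves the arm, as the interface text tells. Its arguments: {"type":"object","properties":{"rows":{"type":"array"}},"required":["rows"]}

```bash
mkdir -p pics; cat > h.py <<'E'
import numpy as np, cv2
from scipy.spatial.transform import Rotation as R
from bench import arm, imaging, job, models
def cam(p,s=None):
    if "extrinsics" in p: T=np.linalg.inv(np.array(p["extrinsics"]))
    else:
        W=np.eye(4);W[:3,:3]=R.from_quat(s["ee_rot"]).as_matrix();W[:3,3]=s["position"];T=W@np.array(p["T_tool_cam"])
    return T
def onplane(p,T,px,z):
    d=T[:3,:3]@np.array([(px[0]-p["cx"])/p["fx"],(px[1]-p["cy"])/p["fy"],1]);o=T[:3,3]
    return o+d*(z-o[2])/d[2]
def proj(p,T,X):
    c=np.linalg.inv(T)@np.append(X,1);return np.array([p["fx"]*c[0]/c[2]+p["cx"],p["fy"]*c[1]/c[2]+p["cy"]])
def save(p,n): cv2.imwrite("pics/"+n,p["frame"][:,:,::-1])
E
python3 - <<'E'
from h import *
s=arm.read_state();print(s["position"],s["ee_rot"],s["contact_force"])
Z=dict(clamp_base=0,plate_mid=0,plate_mid_handle=30,plate_small=0,plate_large=0,specimen=0,usb=0,stereo_microscope=0,wash_bottle=0,base_thread0=40,base_thread2=40,plate_mid_hole0=0,plate_mid_hole2=0)
for n in("scene","side"):
    p=imaging.get_image(n);save(p,n+".png");T=cam(p);print(n,T[:3,3])
    for q,z in Z.items():
        for r in models.tip_of(p,q)[:2]: print(q,round(r["score"],2),np.round(r["pixel"]),onplane(p,T,r["pixel"],z).round(1))
E
```

```text
[ 161.61957612 -603.10968529  230.17064791] [-1.30438344e-01  9.91455758e-01  1.12954623e-03 -2.03969083e-04] [-0.49546391 -0.10839267 -0.10984099]
scene [-350.33293951  648.65069038  537.37714032]
clamp_base 0.73 [234. 272.] [585.5 326.9   0. ]
plate_mid 0.89 [302. 301.] [431.9 254.1   0. ]
plate_mid_handle 0.77 [303. 285.] [434.  250.8  30. ]
plate_small 0.7 [222. 319.] [438.6 402.6   0. ]
plate_large 0.58 [369. 279.] [445.6 101.9   0. ]
specimen 0.73 [191. 291.] [551.3 422.2   0. ]
specimen 0.61 [288. 293.] [467.9 264.    0. ]
usb 0.64 [328. 253.] [579.1 118.    0. ]
stereo_microscope 0.58 [249. 254.] [648.1 270.2   0. ]
wash_bottle 0.83 [152. 271.] [660.2 467.4   0. ]
base_thread0 0.81 [248. 253.] [575.8 298.6  40. ]
base_thread0 0.57 [224. 244.] [634.4 326.5  40. ]
base_thread2 0.81 [248. 253.] [575.8 298.6  40. ]
base_thread2 0.57 [224. 244.] [634.4 326.5  40. ]
plate_mid_hole0 0.72 [316. 304.] [410.3 237.6   0. ]
plate_mid_hole0 0.68 [290. 290.] [475.9 257.2   0. ]
plate_mid_hole2 0.72 [316. 304.] [410.3 237.6   0. ]
plate_mid_hole2 0.68 [290. 290.] [475.9 257.2   0. ]
side [5
[... 179 characters left out ...]
 ]
plate_mid_handle 0.74 [372. 276.] [437.  247.9  30. ]
plate_small 0.76 [365. 362.] [449.7 406.3   0. ]
plate_large 0.57 [356. 238.] [459.4 111.2   0. ]
specimen 0.62 [295. 372.] [554.4 429.5   0. ]
usb 0.66 [290. 238.] [585.6 118.4   0. ]
stereo_microscope 0.68 [370. 290.] [437.9 251.3   0. ]
wash_bottle 0.95 [219. 389.] [660.4 463.7   0. ]
wash_bottle 0.36 [345. 293.] [480.5 259.7   0. ]
base_thread0 0.98 [248. 303.] [633.7 331.3  40. ]
base_thread0 0.65 [291. 295.] [568.1 309.7  40. ]
base_thread2 0.98 [248. 303.] [633.7 331.3  40. ]
base_thread2 0.65 [291. 295.] [568.1 309.7  40. ]
plate_mid_hole0 0.83 [388. 285.] [406.8 238.4   0. ]
plate_mid_hole2 0.83 [388. 285.] [406.8 238.4   0. ]
```

View pics/scene.png

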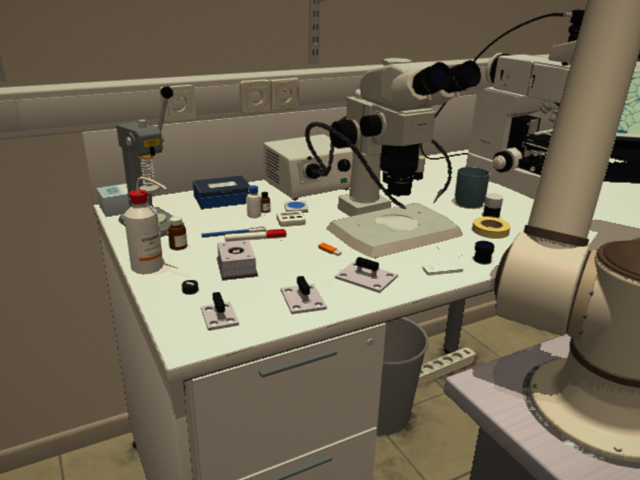

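View pics/side.png

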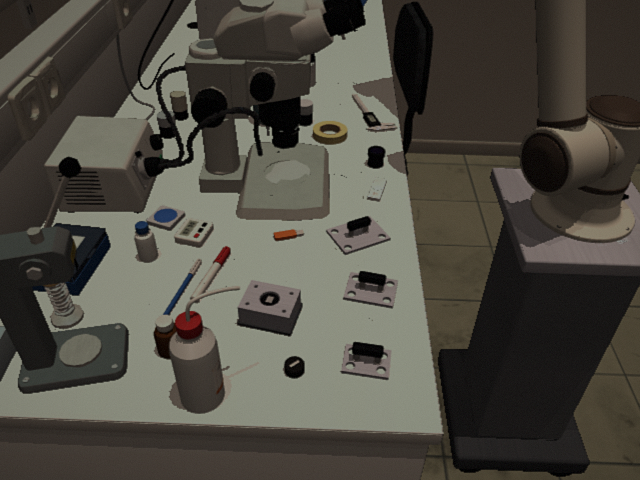

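The three plates sit in a row near the front edge: small at scene px (220,315), mid at (302,296) and large at (367,272). The base is at (237,258), about world (597,318). The mid plate is at about (437,250). I'll move there by way of a point in front of the microscope.

>>> arm_command --rows '[{"grip": 1, "linear": [-335, 328, -30], "rot": [0, 0, 0]}, {"grip": 1, "linear": [-335, 328, -30], "rot": [0, 0, 0]}, {"grip": 1, "linear": [-335, 328, -30], "rot": [0, 0, 0]}, {"grip": 1, "linear": [-335, 328, -30], "rot": [0, 0, 0]}, {"grip": 1, "linear": [-335, 328, -30], "rot": [0, 0, 0]}, {"grip": 1, "linear": [-335, 328, -30], "rot": [0, 0, 0]}, {"grip": 1, "linear": [-335, 328, -30], "rot": [0, 0, 0]}, {"grip": 1, "linear": [-335, 328, -30], "rot": [0, 0, 0]}, {"grip": 1, "linear": [-335, 328, -30], "rot": [0, 0, 0]}]'

```text
clock: 2.52
position: [401.6, -198.6, 261.7]
ee_rot: [-0.133, 0.991, -0.0, 0.001]
contact_force: [-0.7, -0.5, -0.3]
gripper_width: 85.2
grasp_force: 0.0
```

```bash
python3 - <<'E'
from h import *
s=arm.read_state();p=imaging.get_image("wrist");print(s["position"],s["ee_rot"],s["clock"],s["joints"]);print(np.array(p["T_tool_cam"]).round(3),p["fx"])
M=R.from_quat(s["ee_rot"]).as_matrix();print(M.round(3), M.T@(np.array([410,245,260])-s["position"]))
E
```

```text
[ 401.55633885 -198.56061948  261.7482023 ] [-1.32525415e-01  9.91179441e-01 -1.26667560e-04  5.61043308e-04] 2.525 [-9.44662795e-02  5.32581196e-02 -3.49300251e-01 -6.67237860e-06
 -1.16708764e+00 -1.21049451e+00]
[[-0.0000e+00 -9.5700e-01 -2.8900e-01  7.2905e+01]
 [ 1.0000e+00 -1.0000e-03  0.0000e+00  1.3520e+00]
 [-1.0000e-03 -2.8900e-01  9.5700e-01 -1.4245e+02]
 [ 0.0000e+00  0.0000e+00  0.0000e+00  1.0000e+00]] 344.7514026042151
[[-0.965 -0.263  0.001]
 [-0.263  0.965 -0.   ]
 [-0.001 -0.    -1.   ]] [-124.67435302  425.76254881    1.71245693]
```

>>> arm_command --rows '[{"grip": 1, "linear": [-125, 430, 0], "rot": [0, 0, 0]}, {"grip": 1, "linear": [-125, 430, 0], "rot": [0, 0, 0]}, {"grip": 1, "linear": [-125, 430, 0], "rot": [0, 0, 0]}, {"grip": 1, "linear": [-125, 430, 0], "rot": [0, 0, 0]}, {"grip": 1, "linear": [-125, 430, 0], "rot": [0, 0, 0]}, {"grip": 1, "linear": [-125, 430, 0], "rot": [0, 0, 0]}, {"grip": 1, "linear": [-125, 430, 0], "rot": [0, 0, 0]}, {"grip": 1, "linear": [-125, 430, 0], "rot": [0, 0, 0]}, {"grip": 1, "linear": [-125, 430, 0], "rot": [0, 0, 0]}, {"grip": 1, "linear": [-125, 430, 0], "rot": [0, 0, 0]}]'

```text
clock: 3.82
position: [410.0, 245.9, 261.3]
ee_rot: [-0.13, 0.992, -0.0, -0.0]
contact_force: [-0.1, 0.2, -0.6]
gripper_width: 85.3
grasp_force: 0.0
```

```bash
python3 - <<'E'
from h import *
s=arm.read_state();p=imaging.get_image("wrist");save(p,"w1.png");T=cam(p,s);print(s["position"],s["ee_rot"],s["clock"])
for q,z in dict(plate_mid=0,plate_mid_handle=30,plate_mid_hole0=0,plate_mid_hole2=0,clamp_base=0,base_thread0=40,base_thread2=40,plate_small=0,plate_large=0).items():
    for r in models.tip_of(p,q)[:3]: print(q,round(r["score"],2),np.round(r["pixel"],1),onplane(p,T,r["pixel"],z).round(1))
E
```

```text
[410.03883784 245.89491674 261.30827278] [-1.29519961e-01  9.91576787e-01 -1.62188620e-04 -1.71806721e-04] 3.825
plate_mid 0.83 [324.5 222.6] [433.9 252.5   0. ]
plate_mid_handle 0.74 [336.4 351.1] [582.9 307.4  30. ]
plate_mid_handle 0.71 [323.8 231.7] [437.3 252.6  30. ]
plate_mid_hole0 0.89 [322.8 192.7] [399.6 241.4   0. ]
plate_mid_hole0 0.78 [325.8 250.5] [467.7 263.1   0. ]
plate_mid_hole0 0.74 [339.6 349.4] [598.8 317.2   0. ]
plate_mid_hole2 0.89 [322.8 192.7] [399.6 241.4   0. ]
plate_mid_hole2 0.78 [325.8 250.5] [467.7 263.1   0. ]
plate_mid_hole2 0.74 [339.6 349.4] [598.8 317.2   0. ]
clamp_base 0.77 [339.2 351.3] [601.8 317.4   0. ]
clamp_base 0.7 [433.9 411.9] [663.8 475.9   0. ]
clamp_base 0.32 [439.6 263.8] [448.2 404.8   0. ]
base_thread0 0.65 [344.1 396.3] [638.  332.4  40. ]
base_thread2 0.65 [344.1 396.3] [638.  332.4  40. ]
plate_small 0.68 [441.4 263.5] [447.2 406.8   0. ]
plate_large 0.95 [198.  212.2] [460.3 103.4   0. ]
```

View pics/w1.png

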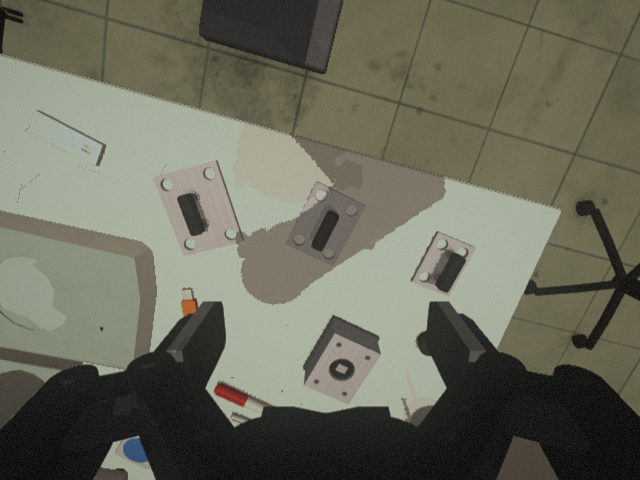

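The wrist view shows the mid plate in shadow at about (325,224). Its holes are at about (321,194), (353,211), (299,237) and (327,252). The base's threads are at about (336,333), (365,350), (318,379) and (346,396). I'll fit both poses next, finding the holes more exactly on an enlarged crop.

```bash
cat >> h.py <<'E'
def fit(P,Q):  # local pts P -> world Q (xy): centre, yaw, residual
    c=Q.mean(0);H=(Q-c);a=np.arctan2((P[:,0]*H[:,1]-P[:,1]*H[:,0]).sum(),(P*H).sum())
    Rm=np.array([[np.cos(a),-np.sin(a)],[np.sin(a),np.cos(a)]]);return c,a,np.linalg.norm(H-P@Rm.T,axis=1)
L=np.array([[-30,-20],[-30,20],[30,-20],[30,20]],float)
E
python3 - <<'E'
from h import *
s=arm.read_state();p=imaging.get_image("wrist");T=cam(p,s)
for n,z,px in (("plate",6,[(321,194),(353,211),(299,237),(327,252)]),("base",40,[(336,333),(365,350),(318,379),(346,396)])):
    Q=np.array([onplane(p,T,q,z)[:2] for q in px]);print(n,Q.round(1).tolist(),*fit(L,Q))
h=[onplane(p,T,q,38)[:2] for q in((333,213),(316,248))];print("handle",h)
f=p["frame"];a=cv2.resize(f[170:280,270:380],None,fx=5,fy=5,interpolation=cv2.INTER_CUBIC)
a=np.clip(a*1.5,0,255).astype(np.uint8);b=cv2.resize(f[310:410,295:395],(250*2,500),interpolation=cv2.INTER_CUBIC)
c=np.zeros((550,800,3),np.uint8);a=cv2.resize(a,(400,400));b=cv2.resize(b,(400,400));c[:400,:400]=a;c[:400,400:]=b
cv2.imwrite("pics/c1.png",c[:400,:,::-1])
E
```

```text
plate [[400.7, 241.2], [410.4, 282.5], [457.6, 228.8], [467.2, 266.2]] [433.98234379 254.67851931] -0.24479373022509807 [1.55693494 1.34960107 1.04162984 0.91596797]
base [[552.3, 300.1], [565.9, 340.5], [621.2, 295.7], [636.9, 336.7]] [594.0597135  318.23877951] -0.14116188521411807 [ 9.59560571  2.23093528  1.53191571 10.70784061]
handle [array([412.33918661, 258.02148324]), array([455.56432092, 250.22269043])]
```

View pics/c1.png

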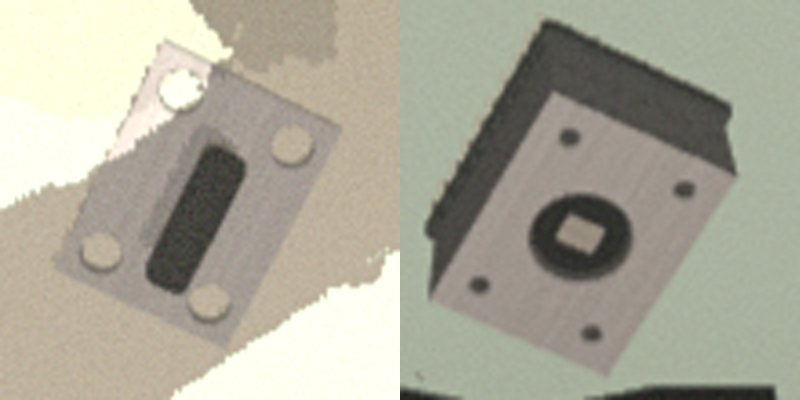

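```bash
python3 - <<'E'
from h import *
s=arm.read_state();p=imaging.get_image("wrist");T=cam(p,s)
for n,z,px in (("plate",6,[(319.8,194.5),(350.3,209.9),(297.5,239.3),(327.5,253)]),("base",40,[(337.5,344.2),(366,357.2),(314.7,381.2),(343,393.2)])):
    Q=np.array([onplane(p,T,q,z)[:2] for q in px]);c,a,r=fit(L,Q);print(n,c.round(1),a.round(3),r.round(1))
    if n=="plate":
        M=R.from_quat(s["ee_rot"]).as_matrix();u=M.T@[np.cos(a),np.sin(a),0];print("plate x in tool",u.round(3),"turn",np.arctan2(-u[1],-u[0]))
        print("shift to above (TCP z)",M.T@(np.array([*c,100])-s["position"]))
h=[onplane(p,T,q,38)[:2] for q in((331.6,210.7),(316.2,249.7))];print("handle",h,np.mean(h,0))
E
```

```text
plate [435.2 253.6] -0.201 [0.2 0.1 0.3 0.3]
plate x in tool [-0.895 -0.447  0.   ] turn 0.46295005592633764
shift to above (TCP z) [-25.94922259  -0.66874418 161.36055357]
base [600.2 318.9] -0.218 [0.2 0.1 0.2 0.2]
handle [array([410.27284623, 256.00869059]), array([457.41667969, 251.05911389])] [433.84476296 253.53390224]
```

>>> arm_command --rows '[{"grip": 1, "linear": [-26, -0.7, 60], "rot": [0, 0, 0.18]}, {"grip": 1, "linear": [-26, -0.7, 120], "rot": [0, 0, 0.36]}, {"grip": 1, "linear": [-26, -0.7, 160], "rot": [0, 0, 0.463]}, {"grip": 0.6, "linear": [-26, -0.7, 160], "rot": [0, 0, 0.463]}, {"grip": 0.6, "linear": [-26, -0.7, 160], "rot": [0, 0, 0.463]}, {"grip": 0.6, "linear": [-26, -0.7, 160], "rot": [0, 0, 0.463]}]'

```text
clock: 5.18
position: [436.3, 254.8, 103.5]
ee_rot: [0.1, 0.995, 0.002, 0.002]
contact_force: [-0.9, -0.4, 0.3]
gripper_width: 51.5
grasp_force: 0.0
```

```bash
python3 - <<'E'
from h import *
s=arm.read_state();p=imaging.get_image("wrist");save(p,"w2.png");T=cam(p,s);print(s["position"],s["ee_rot"],s["clock"],s["gripper_width"])
for q,z in dict(plate_mid=0,plate_mid_handle=30,plate_mid_hole0=6).items():
    for r in models.tip_of(p,q)[:4]: print(q,round(r["score"],2),np.round(r["pixel"],1),onplane(p,T,r["pixel"],z).round(1))
E
```

```text
[436.3074314  254.79823754 103.54228349] [0.09979095 0.9950056  0.00182725 0.0015111 ] 5.175 51.53939610816898
plate_mid 0.78 [319.  242.1] [436.9 251.8   0. ]
plate_mid 0.45 [294.2 198.7] [401.4 241.    0. ]
plate_mid_handle 0.55 [317.7 251.1] [433.9 252.   30. ]
plate_mid_hole0 0.97 [293.9 201.3] [402.3 241.1   6. ]
plate_mid_hole0 0.72 [347.2 278.5] [467.3 267.2   6. ]
```

View pics/w2.png

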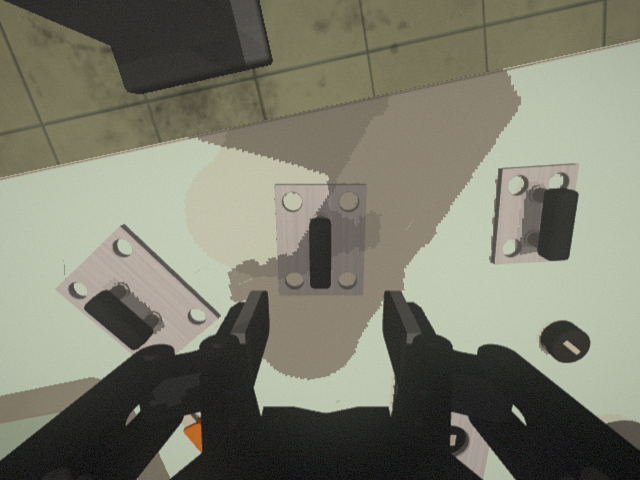

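The plate is squared up and centred in view, with holes at about (292,202), (349,202), (294,281) and (347,281). I'll refine the pose from these.

```bash
python3 - <<'E'
from h import *
s=arm.read_state();p=imaging.get_image("wrist");T=cam(p,s);M=R.from_quat(s["ee_rot"]).as_matrix()
Q=np.array([onplane(p,T,q,6)[:2] for q in[(292,202),(349,202),(294,281),(347,281)]]);c,a,r=fit(L,Q);u=M.T@[np.cos(a),np.sin(a),0]
print(c,a,r,np.arctan2(-u[1],-u[0]),M.T@(np.array([*c,12])-s["position"]),M.T@[0,0,1],s["position"])
E
```

```text
[434.64601709 252.3599069 ] -0.20437076557848372 [0.18655844 0.06096194 0.11933892 0.22099678] 0.00353150782536148 [ 0.68421915 -1.99886444 90.45932882] [-0.0012084   0.00204265 -0.99999718] [435.57126311 254.02283516 102.46398385]
```

>>> arm_command --rows '[{"grip": 0.6, "linear": [0.5, -1, 45], "rot": [0, 0, 0.003]}, {"grip": 0.6, "linear": [0.5, -1, 75], "rot": [0, 0, 0.003]}, {"grip": 0.6, "linear": [0.5, -1, 89], "rot": [0, 0, 0.003]}, {"grip": 0.6, "linear": [0.5, -1, 89], "rot": [0, 0, 0.003]}, {"grip": 0, "linear": [0.5, -1, 89], "rot": [0, 0, 0.003]}, {"grip": 0, "linear": [0.5, -1, 89], "rot": [0, 0, 0.003]}, {"grip": 0, "linear": [0.5, -1, 89], "rot": [0, 0, 0.003]}, {"grip": 0, "linear": [0.5, -1, 89], "rot": [0, 0, 0.003]}, {"grip": 0, "linear": [0.5, -1, 89], "rot": [0, 0, 0.003]}]'

```text
clock: 6.55
position: [435.1, 253.3, 13.6]
ee_rot: [0.102, 0.995, 0.001, 0.001]
contact_force: [-0.6, -0.5, 6.3]
gripper_width: 12.7
grasp_force: 60.1
```

>>> arm_command --rows '[{"grip": 0, "linear": [0, 0, -10], "rot": [0, 0, 0]}, {"grip": 0, "linear": [0, 0, -30], "rot": [0, 0, 0]}, {"grip": 0, "linear": [0, 0, -60], "rot": [0, 0, 0]}, {"grip": 0, "linear": [0, 0, -90], "rot": [0, 0, 0]}, {"grip": 0, "linear": [0, 0, -115], "rot": [0, 0, 0]}, {"grip": 0, "linear": [0, 0, -120], "rot": [0, 0, 0]}, {"grip": 0, "linear": [0, 0, -120], "rot": [0, 0, 0]}, {"grip": 0, "linear": [0, 0, -120], "rot": [0, 0, 0]}, {"grip": 0, "linear": [0, 0, -120], "rot": [0, 0, 0]}]'

```text
clock: 7.68
position: [434.1, 252.3, 131.3]
ee_rot: [0.102, 0.995, -0.001, -0.001]
contact_force: [0.3, -0.5, -2.7]
gripper_width: 12.7
grasp_force: 59.0
```

```bash
python3 - <<'E'
from h import *
s=arm.read_state();p=imaging.get_image("wrist");save(p,"w3.png");print(s["position"],s["ee_rot"],s["contact_force"],s["wrist_torque"],s["joints"])
E
```

```text
[434.12368431 252.29786997 131.25517127] [ 1.02004803e-01  9.94783258e-01 -8.82058175e-04 -7.14692793e-04] [ 0.29212936 -0.49931209 -2.69087525] [0.0015346  0.01713818 0.02142394] [ 8.50255089e-01  2.80536212e-01 -4.27888888e-01 -1.86699323e-04
 -8.64637306e-01 -2.62529529e+00]
```

View pics/w3.png

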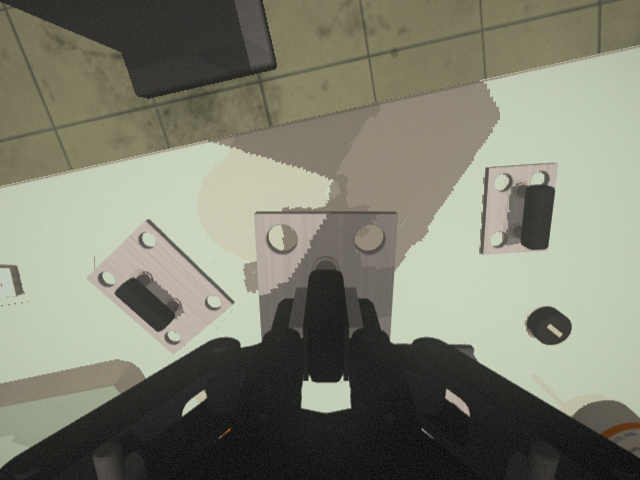

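>>> arm_command --rows '[{"grip": 0, "linear": [-40, 26, 0], "rot": [0, 0, 0.015]}, {"grip": 0, "linear": [-80, 52, 0], "rot": [0, 0, 0.015]}, {"grip": 0, "linear": [-115, 76, 0], "rot": [0, 0, 0.015]}, {"grip": 0, "linear": [-140, 92, 10], "rot": [0, 0, 0.015]}, {"grip": 0, "linear": [-149, 98, 30], "rot": [0, 0, 0.015]}, {"grip": 0, "linear": [-149, 98, 40], "rot": [0, 0, 0.015]}, {"grip": 0, "linear": [-149, 98, 40], "rot": [0, 0, 0.015]}, {"grip": 0, "linear": [-149, 98, 40], "rot": [0, 0, 0.015]}]'

```text
clock: 8.72
position: [599.9, 318.5, 93.1]
ee_rot: [0.109, 0.994, 0.0, 0.0]
contact_force: [1.0, -0.6, -0.5]
gripper_width: 12.9
grasp_force: 58.9
```

```bash
python3 - <<'E'
from h import *
s=arm.read_state();print(s["position"],s["ee_rot"],s["contact_force"])
c=np.zeros((600,800,3),np.uint8)
p=imaging.get_image("wrist");f=p["frame"][180:380,220:420];c[:400,:400]=cv2.resize(f,(400,400),interpolation=cv2.INTER_CUBIC)
for k,(n) in enumerate(("side","scene")):
    p=imaging.get_image(n);T=cam(p);u,v=proj(p,T,[600,319,55]).astype(int)
    c[k*300:k*300+300,400:]=cv2.resize(p["frame"][v-38:v+37,u-50:u+50],(400,300),interpolation=cv2.INTER_CUBIC);print(n,u-50,v-38)
cv2.imwrite("pics/c2.png",c[:,:,::-1])
E
```

```text
[599.90627046 318.53983303  93.14212531] [1.09039275e-01 9.94037368e-01 1.99435304e-04 3.28214759e-04] [ 0.95398059 -0.5902232  -0.53993693]
side 220 253
scene 183 205
```

View pics/c2.png

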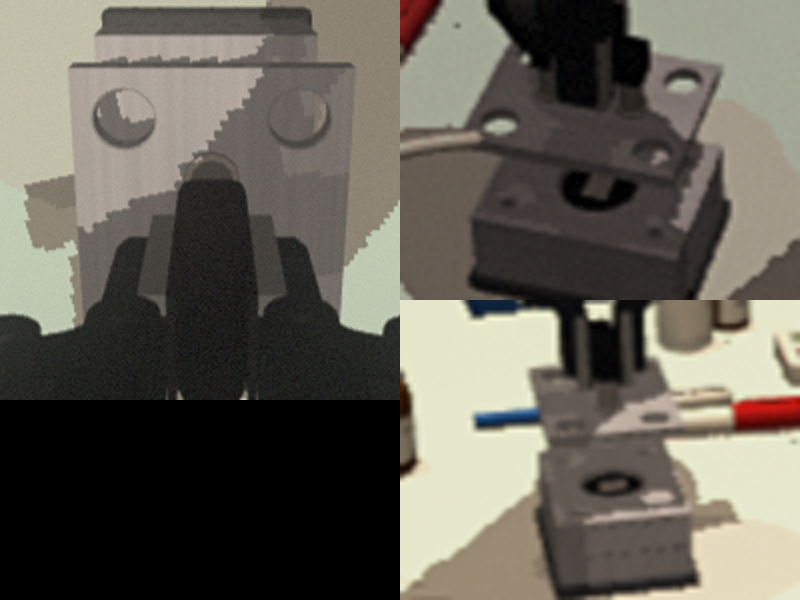

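The wrist crop shows the plate centred over the base. Plate front corners are at px (254.5,213) and (397.5,212.5), and base top front corners are at about (268,197.5) and (378,197.5). I'll work out the relative offset from these.

```bash
python3 - <<'E'
from h import *
s=arm.read_state();p=imaging.get_image("wrist");T=np.array(p["T_tool_cam"])
def P(px,z): return onplane(p,T,px,z)
for n,a,b in(("plate",(254.5,213),(397.5,212.5)),("base",(268,197.5),(378,197.5)),):
    from scipy.optimize import brentq
    z=brentq(lambda z:np.linalg.norm(P(a,z)-P(b,z))-64,-60,150);A,B=P(a,z),P(b,z);print(n,z.__round__(1),((A+B)/2).round(2),np.arctan2(*(A-B)[:2]).round(4))
z=6
H=[P((282.5,238.5),z),P((369.5,239),z)];print("holes",H)
for z in(50,53):print(P((268,197.5),z),P((378,197.5),z))
M=R.from_quat(s["ee_rot"]).as_matrix()
for n in("side","scene"):
    q=imaging.get_image(n);Tw=cam(q)
    for k,z in(("base_thread0",40),("plate_mid_hole0",86)):
        for r in models.tip_of(q,k)[:4]:
            if r["score"]>.4: w=onplane(q,Tw,r["pixel"],z);print(n,k,round(r["score"],2),np.round(r["pixel"],1),(M.T@(w-[600,319,w[2]]))[:2].round(1))
E
```

```text
plate 9.0 [41.5   1.82  9.02] -3.1385
base 57.0 [40.35  0.16 57.02] 3.1412
holes [array([ 30.38340273, -17.6909497 ,   6.        ]), array([30.13093736, 21.33542579,  6.        ])]
[ 41.53880702 -30.66480746  50.        ] [41.51169528 31.0814406  50.        ]
[ 41.03860189 -31.16726281  53.        ] [41.01106752 31.54152243 53.        ]
side base_thread0 0.9 [247.2 304. ] [-31.1  21.2]
side base_thread0 0.8 [289.4 290.9] [ 23.9 -24.1]
side plate_mid_hole0 0.95 [287.1 275.8] [ 25.4 -10.5]
side plate_mid_hole0 0.71 [243.5 283.6] [-32.8  23.5]
scene base_thread0 0.67 [225.6 244. ] [-31.4  12.7]
scene base_thread0 0.55 [247.8 254.9] [ 26.2 -22.9]
scene plate_mid_hole0 0.94 [243.3 237.7] [ 44.3 -13.1]
scene plate_mid_hole0 0.91 [221.5 224.7] [-24.1  19.3]
```

>>> arm_command --rows '[{"grip": 0, "linear": [-0.5, -1.6, 8], "rot": [0, 0, 0]}, {"grip": 0, "linear": [-0.5, -1.6, 16], "rot": [0, 0, 0]}, {"grip": 0, "linear": [-0.5, -1.6, 22], "rot": [0, 0, 0]}, {"grip": 0, "linear": [-0.5, -1.6, 24], "rot": [0, 0, 0]}, {"grip": 0, "linear": [-0.5, -1.6, 24], "rot": [0, 0, 0]}, {"grip": 0, "linear": [-0.5, -1.6, 24], "rot": [0, 0, 0]}]'

```text
clock: 9.98
position: [600.6, 317.0, 68.6]
ee_rot: [0.109, 0.994, 0.0, 0.0]
contact_force: [0.0, -0.0, -1.7]
gripper_width: 12.9
grasp_force: 58.9
```

```bash
python3 - <<'E'
from h import *
s=arm.read_state();print(s["position"],s["ee_rot"],s["contact_force"])
c=np.zeros((600,800,3),np.uint8)
p=imaging.get_image("wrist");f=p["frame"][180:280,240:410];c[:235,:400]=cv2.resize(f,(400,235),interpolation=cv2.INTER_CUBIC)
for k,(n) in enumerate(("side","scene")):
    p=imaging.get_image(n);T=cam(p);u,v=proj(p,T,[600,319,45]).astype(int)
    c[k*300:k*300+300,400:]=cv2.resize(p["frame"][v-30:v+30,u-40:u+40],(400,300),interpolation=cv2.INTER_CUBIC);print(n,u-40,v-30)
c=np.clip(c.astype(float)*1.3,0,255).astype(np.uint8)
cv2.imwrite("pics/c3.png",c[:,:,::-1])
E
```

```text
[600.64927535 316.95078756  68.61743554] [1.09333528e-01 9.94005072e-01 1.91235746e-04 2.44659688e-04] [ 0.02939451 -0.02872701 -1.68299656]
side 230 266
scene 193 217
```

View pics/c3.png

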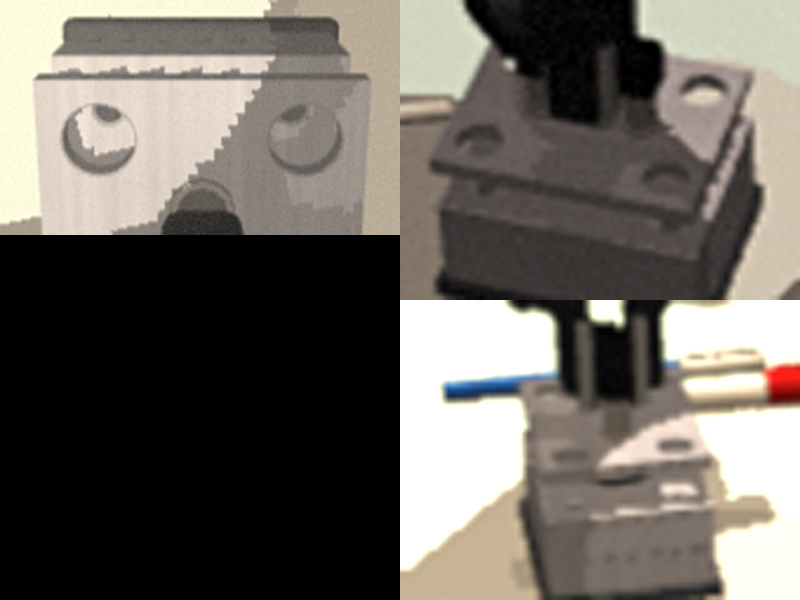

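Both -x threads show at the rear of their holes, as expected from the oblique view. Lateral midpoints agree: plate 326.3, base 325.8 px. I'll check the fore-aft offset and the gap.

```bash
python3 - <<'E'
from h import *
s=arm.read_state();p=imaging.get_image("wrist");T=np.array(p["T_tool_cam"])
def P(px,z): return onplane(p,T,px,z).round(1)
g=lambda x,y:(240+x/2.353,180+y/2.353)
print(s["position"])
for z in(5.5,7.5):print("plate edge",P(g(35,77),z),P(g(371,76),z),"holes",P(g(99,136),z),P(g(306,136),z))
for z in(27,29):print("base edge",P(g(52,55),z),P(g(352,55),z),"threads",P(g(104,110),z),P(g(296,110),z))
for n,o,pl,ba in(("side",(230,266),[(431,165),(698,217),(750,70)],[(437,205),(705,250),(756,120)]),):
    q=imaging.get_image(n);Tw=cam(q)
    for z,pts in((63,pl),(40,ba)):print(n,z,[onplane(q,Tw,(o[0]+(x-400)/5,o[1]+y/5),z)[:2].round(1) for x,y in pts])
E
```

```text
[600.56917076 316.90239346  68.62539715]
plate edge [ 42.3 -29.3   5.5] [42.4 33.1  5.5] holes [ 30.9 -17.8   5.5] [30.8 21.5  5.5]
plate edge [ 41.8 -29.7   7.5] [42.  33.6  7.5] holes [ 30.3 -18.1   7.5] [30.3 21.8  7.5]
base edge [ 42.4 -29.9  27. ] [42.4 33.4 27. ] threads [ 30.5 -19.3  27. ] [30.4 22.  27. ]
base edge [ 42.1 -30.3  29. ] [42.  33.8 29. ] threads [ 30.  -19.6  29. ] [29.9 22.3 29. ]
side 63 [array([648.5, 345.3]), array([565.8, 362.7]), array([554.3, 298.6])]
side 40 [array([649.2, 340.1]), array([564.7, 354.7]), array([552.6, 297.6])]
```

>>> arm_command --rows '[{"grip": 0, "linear": [0, 0, 2.5], "rot": [0, 0, 0]}, {"grip": 0, "linear": [0, 0, 5.3], "rot": [0, 0, 0]}, {"grip": 0, "linear": [0, 0, 5.3], "rot": [0, 0, 0]}, {"grip": 0, "linear": [0, 0, 5.3], "rot": [0, 0, 0]}, {"grip": 0, "linear": [0, 0, 5.3], "rot": [0, 0, 0]}, {"grip": 0, "linear": [0, 0, 5.3], "rot": [0, 0, 0]}]'

```text
clock: 10.98
position: [600.5, 316.8, 63.1]
ee_rot: [0.109, 0.994, 0.0, 0.0]
contact_force: [0.0, 0.5, -1.5]
gripper_width: 12.5
grasp_force: 58.9
```

```bash
python3 - <<'E'
from h import *
s=arm.read_state();print(s["position"],s["ee_rot"],s["contact_force"])
c=np.zeros((600,800,3),np.uint8)
p=imaging.get_image("wrist");f=p["frame"][180:280,240:410];c[:235,:400]=cv2.resize(f,(400,235),interpolation=cv2.INTER_CUBIC)
p=imaging.get_image("side");c[:300,400:]=cv2.resize(p["frame"][266:326,230:310],(400,300),interpolation=cv2.INTER_CUBIC)
p=imaging.get_image("scene");c[300:,:400]=cv2.resize(p["frame"][217:277,193:273],(400,300),interpolation=cv2.INTER_CUBIC);c[300:,400:]=cv2.resize(p["frame"][150:375,130:430],(400,300))
c=np.clip(c.astype(float)*1.3,0,255).astype(np.uint8)
cv2.imwrite("pics/c4.png",c[:,:,::-1])
E
```

```text
[600.48027025 316.79128091  63.1010637 ] [1.09421366e-01 9.93995453e-01 4.27967722e-05 3.43668370e-05] [ 0.01935551  0.4977413  -1.52407419]
```

View pics/c4.png

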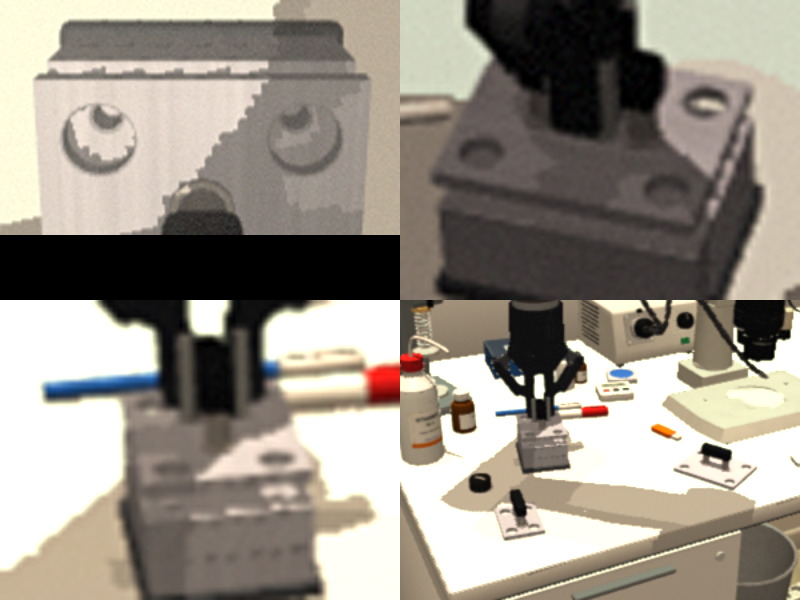

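The plate hovers squared over the base with a clear gap of about 10 mm. Both visible threads show through their holes at crop (106,116) and (295,116), symmetrically.

```bash
python3 -c "
from h import *
print(job.job_done())"
```

```text
the job is handed in; nothing more can be done
None
```

The fitting plate (`plate_mid`) is held by its handle, level and still, an estimated 10 mm above the base and square to it within about 1 mm by my measurements; I could see only two of the four threaded holes, each partly, through the plate; it did not touch the base, and the job is handed in.

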